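Index the decorating turntable the shorter way and pin it

TASK

Take the index pin from its rest and put it down through the hole in the turntable's wheel, then use it to turn the wheel the shorter way round to the coral button's station. Feel gently on both sides of the button, without forcing the pin, until it drops into the latch hidden underneath; leave it upright and fully home, its flange down on the wheel, and let go. Leave everything else where it is.

Things in the scene. Friction and masses are not known exactly. Their poses are not given: they have to be found in the camera images.
- base: Fixed grey plate of the decorating turntable, 240 (its x) x 300 (its y) x 25 mm high. Origin: centre of its underside on the table, on the wheel's vertical axis; z up. In its top, hidden under the wheel, are two latch holes, one per button: 12.5 mm wide, 21 mm deep, edge chamfered, 88 mm from the axis (see the coral button).
- wheel (a joint): Angle (rad) of the round grey-green wheel, 228 mm wide, underside 26 and top 38 mm above the table; a tile fixed on its middle, 104 mm wide, rises 9 mm more. Turns endlessly on the base's axis, no stops; positive is counterclockwise from above; at 0 its pin hole lies on the base's -x side. Friction of 0.35 N m (4 N at the pin hole) holds it where it is left.
- wheel_hole (a point): Centre of the mouth, on the wheel's top face, of the wheel's only hole: vertical, straight through, 11.5 mm wide, mouth chamfered 1.5 mm, in a 44 mm square steel plate flush with the wheel; 88 mm from the wheel's axis.
- coral_button: Coral-pink round button, 20 mm wide, 6 high, fixed on the base just outside the wheel, 127 to 159 mm from the axis. Origin: centre of its underside. Marks the wanted station, but only roughly: seen from the axis, its latch hole lies 0.09 to 0.26 rad (8 to 23 mm of arc) to one side of it or the other, and must be found by feel.
- white_button: Like the coral button but white: marks the other station, which is not wanted. It may be on either side.
- rest: Fixed wooden block 60 x 60 x 45 mm high with a vertical hole 12.5 mm wide, 36 mm deep, in which the index pin stands at the start. Origin: centre of its underside.
- pin: Loose index pin, 70 to 120 g. Origin: its lower tip; z up along it. Steel shank 10 mm wide up to 28 mm, its lowest 5 mm tapering to 7 mm at the tip; flange 26 mm wide from 28 to 33 mm; black round grip 18 mm wide from 33 to 69 mm. At the start its flange rests on the block. In the wheel hole but not in a latch, the tip stands 25 mm above the table, flange 15 above the wheel; fully home, tip at 10 mm.
- glaze_jar: Bystander: glaze jar, 60 mm wide, 75 tall. Origin: centre of its underside.
- bisque_bowl: Bystander: cream fired bowl, 100 mm wide, 50 tall. Origin: centre of its underside.
- cutter: Bystander: steel ring cutter, 60 mm wide, 30 tall. Origin: centre of its underside.
- brush: Bystander: brush lying flat, 190 mm long. Origin: middle of its length, on the underside.
- modelling_spatula: Bystander: spatula lying flat, 200 mm long. Origin: middle of its length, on the underside.
- test_tile: Bystander: coral test tile, 50 x 70 x 8 mm. Origin: centre of its underside.
- water_cup: Bystander: white empty cup, 72 mm wide, 85 tall. Origin: centre of its underside.

How it is judged:
By the outcome, as a careful person would: the job done as asked, in the order asked, and still so for the second after the job is handed in, with the robot touching nothing.
It also fails if it takes over 72 s, if anything falls off the work surface, if the arm or the gripper's body presses on something with over 40 N, if the wrist force passes 120 N, or if a joint passes its speed limit or range.

ROBOT

A 6-joint arm with a two-finger parallel gripper is mounted at the origin on the work surface. World frame = base frame: x ahead of the robot, y to its left, z up, the work surface at z = 0. Lengths are in m, angles in rad, forces in N, time in s.
With the tool pointing down it reaches from about 0.275 to 0.85 m from the base axis. Payload 19 kg.
Tool frame: the origin (TCP) lies at the very end of the fingers, on their centre line; the grasp point (between the pads) lies 19 mm behind it; z points along the fingers, y is the direction in which the jaws open and shut (so a half turn about z gives the same grasp; the last joint's range is limited). The gripper opens to 85 mm and grips with 20 to 120 N. Pads are 22 mm wide; open, the fingers measure 114 mm over their backs; the gripper's body (76 mm by 85 mm) begins 54 mm behind the grasp point. The pads swing forward as they close: fully open they stand 13 mm farther back than shut.
Start: joints at [-1.281, 0.15, 1.437, -0, 1.554, -0.134], TCP at [0.236, -0.524, 0.231] pointing down, gripper open.
Joint ranges: [-2.8, 2.8], [-0.68, 2.1], [0.12, 2.68], [-1.39, 4.53], [0.16, 2.79], [-2.81, 2.81]. Speed limits (rad/s): [1.89, 1.89, 2.22, 3.01, 3.01, 3.01].

INTERFACE

Orientations are given as a unit quaternion [x, y, z, w].
In Python, from station import observe, get_image, job_done gives the robot as it stands.
- The arm moves only by the tool carry_out, never from a script. Its argument "commands" is a list of rows, each an object with "rotation": the turn, a rotation vector about the world's x, y, z in rad, a list of three; "delta_pos": the shift along the world's x, y, z in mm, a list of three; "claw": the opening, from 0 (shut) to 1 (fully open). A call has 1 to 8 rows; each row is the pose to reach, as a shift and turn from the pose measured when the call began; what a row does not reach only later rows make up. A row lasts 1/12 s, in which the tool goes at most 41.7 mm and 7.16 degrees, less where a joint would pass 70% of its speed; a pose out of reach is approached as far as the arm can. A call with a gripper value outside its range is refused whole. The fingers move at their own pace and stop on an object; "newtons" is the grip in N (left out, the last holds). Time passes only in rows, so rows that repeat a pose let the fingers close. It gives the time, the measured TCP pose, the force and the opening at its end, in the units of the state.
- observe(): the state, without advancing time (a new reading comes with each control period).
- get_image(name): name is "side" or "top"; returns a dict with "color" (384x512x3 uint8, blue, green, red), "vertical_fov" (degrees; the focal length in pixels is half the picture's height over the tangent of half this angle, whatever the lens; pixels are square), "cx", "cy" (the principal point, pixels), "R" (3x3) and "t" (3): a world point X has camera coordinates R X + t. Camera axes: x right, y down, z forward; pixel columns grow to the right and rows downward; lengths in m; the calibration is good to about 2 mm. A picture is of the moment at which its call begins. There is no depth.
- job_done(): hands the job in, once; it reports no verdict.
The state is a dict: "time_s": time; "qpos": joint angles; "joint_vel": joint speeds; "effort": joint torques, N m; "position": TCP position; "eef_rot": TCP orientation; "ft_force": force on the tool from outside, world axes, zero at the start; "wrist_torque": the same for the moment, N m; "gripper_width": opening from 0.0 (shut) to 1.0 (fully open).
Only numpy, scipy, OpenCV 4.12 (cv2) and the standard library are available. Lean on these libraries where they do the work, as an engineer would, in place of code of your own. Each camera call takes 0.05 s, during which the arm holds its last target.

## Working session

There is one attempt and no reset: what is moved stays moved. The work goes in short steps, Python scripts to look and compute and a tool call to move; the robot and the scene stay as the last step left them, time stands still between calls to the robot, and variables do not carry over. Pictures are saved under pics/ and viewed, and the job is handed in when it is done.

Besides the shell and the picture viewer there is one more tool, called in YAML: its name, and indented under it one key for each argument. carry_out: Moves the arm, as the interface text tells. Its arguments: {"type":"object","properties":{"commands":{"type":"array","items":{"type":"object","properties":{"rotation":{"type":"array","items":{"type":"number"}},"delta_pos":{"type":"array","items":{"type":"number"}},"claw":{"type":"number"}}}},"newtons":{"type":"number"}},"required":["commands"]}

```bash
mkdir -p pics; ls; python3 - <<'E'
from station import observe,get_image
import cv2
print(observe())
for n in("side","top"):
    d=get_image(n); cv2.imwrite(f"pics/{n}0.png",d["color"]); print(n,{k:v for k,v in d.items() if k!="color"})
E
```

```text
pics
{'time_s': 0.0, 'qpos': array([-1.28101265e+00,  1.50965780e-01,  1.43798981e+00,  1.20920622e-05,
        1.55381948e+00, -1.34002830e-01]), 'joint_vel': array([-0.00036046, -0.00115201,  0.00073412,  0.00073959,  0.00022613,
        0.00073171]), 'effort': array([ 1.42383684e-03, -7.13056040e+01, -5.70864451e+01, -1.68115043e-04,
        9.04826360e-03,  3.93747200e-06]), 'position': array([ 0.23636383, -0.523911  ,  0.23070751]), 'eef_rot': array([ 9.77634346e-01,  2.10311044e-01, -3.99757924e-05, -5.89881651e-04]), 'ft_force': array([ 0.37867941, -0.02493114,  0.16882357]), 'wrist_torque': array([ 0.00262488, -0.03630894,  0.01705588]), 'gripper_width': 1.0024830479408187}
side {'vertical_fov': 47.891007006007115, 'cx': 259.8566135171112, 'cy': 182.97734985315392, 'R': array([[-0.99855202, -0.0514946 , -0.01556198],
       [-0.02719353,  0.73279281, -0.67990824],
       [ 0.04641531, -0.67850055, -0.73313206]]), 't': array([0.5193913 , 0.06590427, 1.13152253])}
top {'vertical_fov': 42.73871472601908, 'cx': 261.3506136283785, 'cy': 193.9901827297215, 'R': array([[ 0.02844221, -0.99957064, -0.00704109],
       [-0.99539697, -0.02767713, -0.09175426],
       [ 0.09151998,  0.00961837, -0.99575679]]), 't': array([-0.00678048,  0.54942565,  1.28731576])}
```

View pics/side0.png

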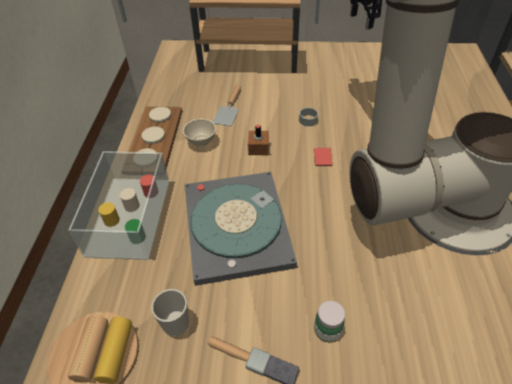

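View pics/top0.png

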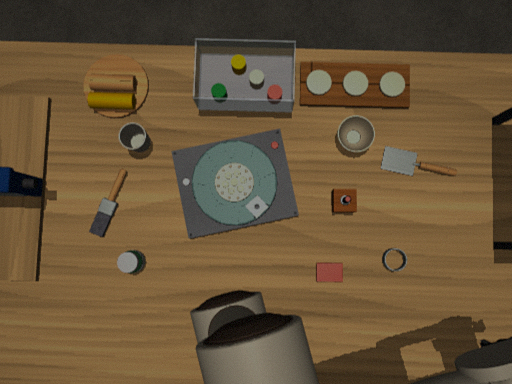

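Side view: pin in its rest at about (258,131), coral button (201,187), white button (232,263), steel plate (262,199). Top view: pin (346,200), coral (275,145), white (186,182), hole (257,207). I'll zoom in and measure.

```bash
cat > h.py <<'E'
import numpy as np,cv2
from station import observe,get_image
def cam(n):
    d=get_image(n); d['f']=d['color'].shape[0]/2/np.tan(np.radians(d['vertical_fov'])/2); return d
def ray(d,p):
    c=-d['R'].T@d['t']; v=d['R'].T@np.array([(p[0]-d['cx'])/d['f'],(p[1]-d['cy'])/d['f'],1]); return c,v/np.linalg.norm(v)
def plane(d,p,z):
    c,v=ray(d,p); return c+v*(z-c[2])/v[2]
def tri(d1,p1,d2,p2):
    c1,v1=ray(d1,p1);c2,v2=ray(d2,p2)
    s=np.linalg.lstsq(np.c_[v1,-v2],c2-c1,rcond=None)[0]
    a=c1+s[0]*v1;b=c2+s[1]*v2
    return (a+b)/2,np.linalg.norm(a-b)
def proj(d,X):
    q=d['R']@np.asarray(X)+d['t']; return d['f']*q[:2]/q[2]+[d['cx'],d['cy']]
def crop(d,x0,y0,w,h,s,fn):
    cv2.imwrite(fn,cv2.resize(d['color'][y0:y0+h,x0:x0+w],None,fx=s,fy=s,interpolation=cv2.INTER_CUBIC))
E
python3 - <<'E'
from h import *
s=cam('side');t=cam('top')
crop(s,180,115,110,80,7,'pics/s_z1.png')
crop(s,180,170,115,110,5,'pics/s_z2.png')
crop(t,170,125,190,115,4,'pics/t_z1.png')
crop(t,320,180,50,40,12,'pics/t_z2.png')
E
```

```text
(no output)
```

View pics/s_z1.png

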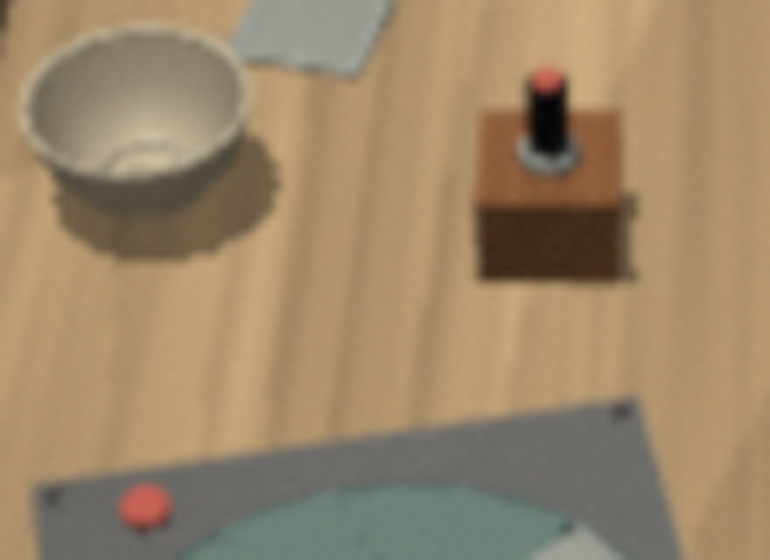

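View pics/s_z2.png

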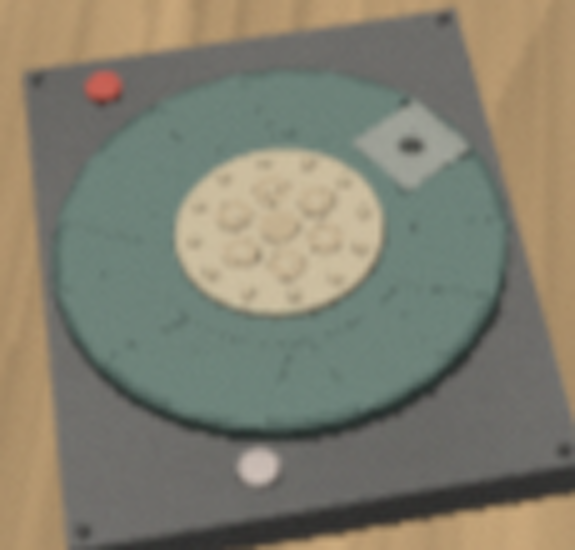

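View pics/t_z1.png

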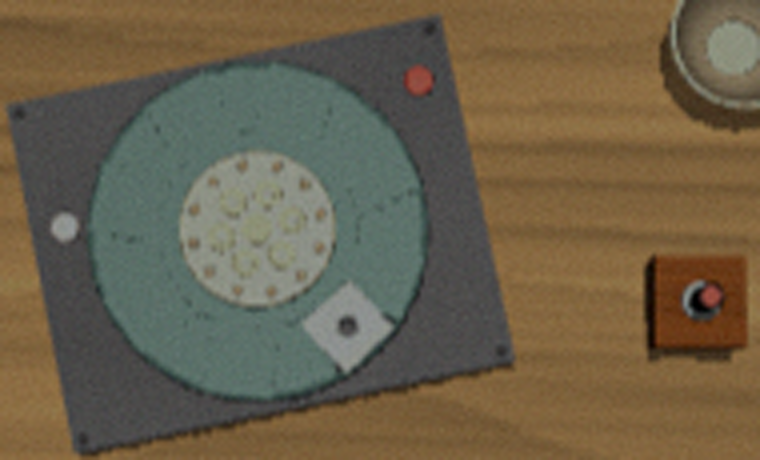

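View pics/t_z2.png

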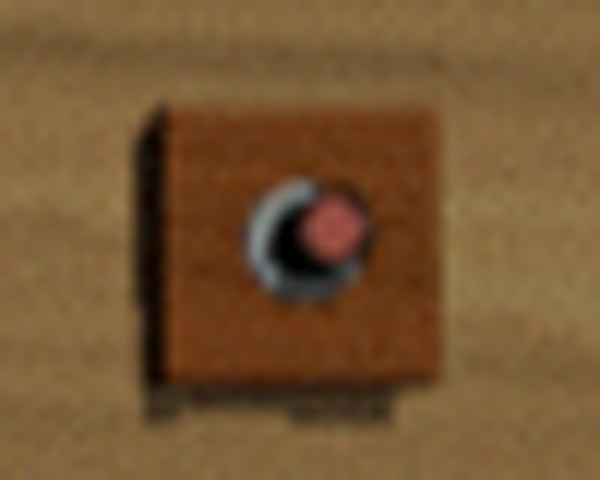

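Both views clearly show the pin's red-topped grip, the flange, the hole, both buttons and the wheel outline. Next I'll triangulate them from masks.

```bash
cat > m.py <<'E'
from h import *
def blob(d,x0,y0,x1,y1,fn,s=8,big=True):
    # upsampled mask centroid of largest component
    im=cv2.resize(d['color'][y0:y1,x0:x1],None,fx=s,fy=s,interpolation=cv2.INTER_CUBIC).astype(int)
    m=fn(im[...,0],im[...,1],im[...,2]).astype(np.uint8)
    n,l,st,c=cv2.connectedComponentsWithStats(m)
    k=1+np.argmax(st[1:,4]); 
    return np.array([(c[k][0]+.5)/s-.5+x0,(c[k][1]+.5)/s-.5+y0]),st[k,4]/s/s,(l==k).astype(np.uint8)
red=lambda b,g,r:(r>1.6*g)&(r>1.6*b)&(r>110)
redc=lambda b,g,r:(r>1.5*g)&(r>1.5*b)&(r>120)&(b>0.75*g)
E
python3 - <<'E'
from m import *
s=cam('side');t=cam('top')
def rep(n,a,b,z):
    X,e=tri(s,a[0],t,b[0]); print(n,a[0].round(1),a[1],b[0].round(1),b[1],'tri',X.round(4),'gap',round(e,4),'planeS',plane(s,a[0],z)[:2].round(4),'planeT',plane(t,b[0],z)[:2].round(4)); return X
rep('cap',blob(s,248,120,270,136,redc),blob(t,335,190,358,212,redc),.086)
rep('coral',blob(s,190,178,212,196,redc),blob(t,266,136,284,154,redc),.031)
wh=lambda b,g,r:(b>130)&(g>130)&(r>130)
rep('white',blob(s,222,255,242,272,wh),blob(t,178,174,194,190,wh),.031)
dk=lambda b,g,r:(r+g+b)<270
rep('hole',blob(s,255,193,270,205,dk),blob(t,250,201,263,213,lambda b,g,r:(r+g+b)<290),.038)
tl=lambda b,g,r:(r>1.06*g)&(g>100)&(r>b*1.15)
tl2=lambda b,g,r:(r>0.97*g)&(r>120)
rep('tile',blob(s,205,190,265,240,tl),blob(t,212,158,260,206,tl2),.047)
gr=lambda b,g,r:(g>1.15*r)
for n,d,w in(('s',s,(185,175,295,262)),('t',t,(180,130,290,235))):
    c,a,m=blob(d,*w,gr,s=4)
    cs,_=cv2.findContours(m,cv2.RETR_EXTERNAL,cv2.CHAIN_APPROX_NONE)
    h=max(cs,key=cv2.contourArea)[:,0]; h=cv2.convexHull(h)[:,0]
    h=(h+.5)/4-.5+np.array(w[:2])
    P=np.array([plane(d,p,.038)[:2] for p in h])
    (cx,cy),r=cv2.minEnclosingCircle((P*1000).astype(np.float32))
    A=np.c_[2*P,np.ones(len(P))];q=np.linalg.lstsq(A,(P**2).sum(1),rcond=None)[0]
    print('wheel',n,cx,cy,r,q[:2],np.sqrt(q[2]+q[:2]@q[:2]))
E
```

```text
cap [257.6 125.9] 10.625 [347.4 198.5] 13.453125 tri [ 0.537  -0.2107  0.0884] gap 0.002 planeS [ 0.5362 -0.2135] planeT [ 0.5383 -0.2111]
coral [200.2 186.8] 34.078125 [274.2 144.6] 32.546875 tri [ 0.6818 -0.0222  0.0309] gap 0.0027 planeS [ 0.6804 -0.0219] planeT [ 0.6831 -0.0221]
white [231.2 262.8] 49.0625 [185.7 181.3] 24.65625 tri [0.5758 0.2113 0.0329] gap 0.0026 planeS [0.5747 0.2102] planeT [0.5773 0.2117]
hole [261.8 198.7] 3.84375 [256.5 206. ] 17.921875 tri [0.5147 0.0205 0.039 ] gap 0.0026 planeS [0.5135 0.0198] planeT [0.5161 0.0205]
tile [235.6 215.9] 990.734375 [233.8 181.9] 780.5 tri [0.5767 0.0822 0.0426] gap 0.0025 planeS [0.5749 0.0858] planeT [0.5775 0.082 ]
wheel s 575.3908081054688 84.95796966552734 115.27238464355469 [0.57524395 0.08444997] 0.1136308979981597
wheel t 578.1871337890625 82.03436279296875 114.42840576171875 [0.57806906 0.08199872] 0.11382473394514095
```

carry_out:
  commands:
    - {"delta_pos": [20,20,0],"rotation": [0,0,0.1],"claw": 0.7}
    - {"delta_pos": [45,46,0],"rotation": [0,0,0.2],"claw": 0.7}
    - {"delta_pos": [70,72,0],"rotation": [0,0,0.3],"claw": 0.7}
    - {"delta_pos": [95,98,0],"rotation": [0,0,0.4],"claw": 0.7}
    - {"delta_pos": [120,124,0],"rotation": [0,0,0.5],"claw": 0.7}
    - {"delta_pos": [145,150,0],"rotation": [0,0,0.6],"claw": 0.7}
    - {"delta_pos": [170,176,0],"rotation": [0,0,0.7],"claw": 0.7}
    - {"delta_pos": [195,202,0],"rotation": [0,0,0.8],"claw": 0.7}
  newtons: 40

```text
time_s: 0.97
position: [0.4323, -0.3205, 0.2312]
eef_rot: [0.817, 0.576, -0.0, -0.0]
ft_force: [0.0, -0.6, -0.0]
gripper_width: 0.704
```

carry_out:
  commands:
    - {"delta_pos": [25,26,-10],"rotation": [0,0,0.1]}
    - {"delta_pos": [50,52,-25],"rotation": [0,0,0.2]}
    - {"delta_pos": [75,78,-45],"rotation": [0,0,0.3]}
    - {"delta_pos": [95,99,-65],"rotation": [0,0,0.342]}
    - {"delta_pos": [104.7,108.7,-85],"rotation": [0,0,0.342]}
    - {"delta_pos": [104.7,108.7,-101],"rotation": [0,0,0.342]}
    - {"delta_pos": [104.7,108.7,-101],"rotation": [0,0,0.342]}

```text
$.commands[0]: bad value
```

```bash
python3 - <<'E'
from m import *
s=cam('side');t=cam('top');o=observe();print(o['position'],o['eef_rot'],o['ft_force'])
crop(s,210,70,100,100,6,'pics/s_a.png');crop(t,300,150,100,100,6,'pics/t_a.png')
cv2.imwrite('pics/both_a.png',np.hstack([cv2.imread('pics/s_a.png'),cv2.imread('pics/t_a.png')])[:, :])
E
python3 -c "
import cv2;i=cv2.imread('pics/both_a.png');cv2.imwrite('pics/both_a.png',cv2.resize(i,(800,400)))"
```

```text
[ 0.43407189 -0.31866582  0.23117465] [ 8.16028603e-01  5.78011287e-01  4.58623774e-04 -2.48107133e-04] [-0.56498762  0.16881924  0.28660102]
```

View pics/both_a.png

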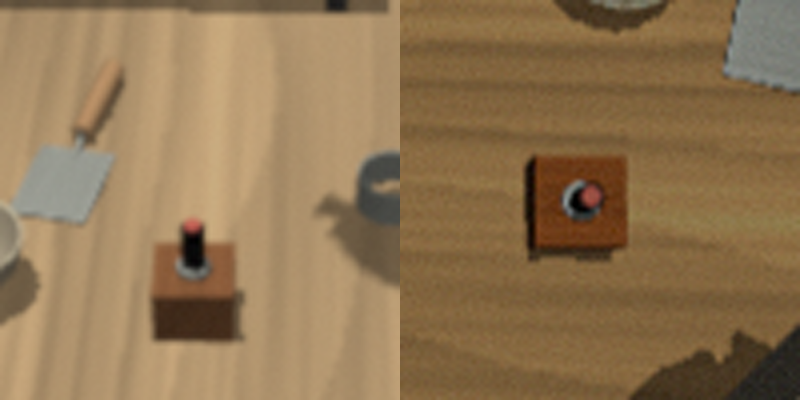

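The move was refused because every row needs a claw value. The picture shows the pin undisturbed, at (192,230) in the left half and (590,195) in the right half.

carry_out:
  commands:
    - {"delta_pos": [25,26,-10],"rotation": [0,0,0.1],"claw": 0.7}
    - {"delta_pos": [50,52,-25],"rotation": [0,0,0.2],"claw": 0.7}
    - {"delta_pos": [75,78,-45],"rotation": [0,0,0.3],"claw": 0.7}
    - {"delta_pos": [95,99,-65],"rotation": [0,0,0.342],"claw": 0.7}
    - {"delta_pos": [102.9,106.9,-85],"rotation": [0,0,0.342],"claw": 0.7}
    - {"delta_pos": [102.9,106.9,-101],"rotation": [0,0,0.342],"claw": 0.7}
    - {"delta_pos": [102.9,106.9,-101],"rotation": [0,0,0.342],"claw": 0.7}

```text
time_s: 1.65
position: [0.536, -0.2106, 0.1267]
eef_rot: [0.705, 0.709, -0.0, -0.003]
ft_force: [-1.0, 0.5, -0.5]
gripper_width: 0.704
```

```bash
cat > look.py <<'E'
import sys
from m import *
def look(fn,sx,sy,tx,ty,w=100):
    s=cam('side');t=cam('top');o=observe();print(o['time_s'],o['position'].round(4),o['eef_rot'].round(4),o['ft_force'].round(2),o['gripper_width'])
    k=400/w
    a=[cv2.resize(d['color'][max(y-w//2,0):y+w//2,x-w//2:x+w//2],(400,400),interpolation=cv2.INTER_CUBIC) for d,x,y in((s,sx,sy),(t,tx,ty))]
    cv2.imwrite(fn,np.hstack(a)); return s,t
if __name__=="__main__": look(sys.argv[1],*map(int,sys.argv[2:]))
E
python3 look.py pics/b.png 260 120 347 200
```

```text
1.75 [ 0.5367 -0.2121  0.1304] [ 7.060e-01  7.083e-01  3.000e-04 -6.000e-04] [0.08 0.1  0.23] 0.6984293348918679
```

View pics/b.png

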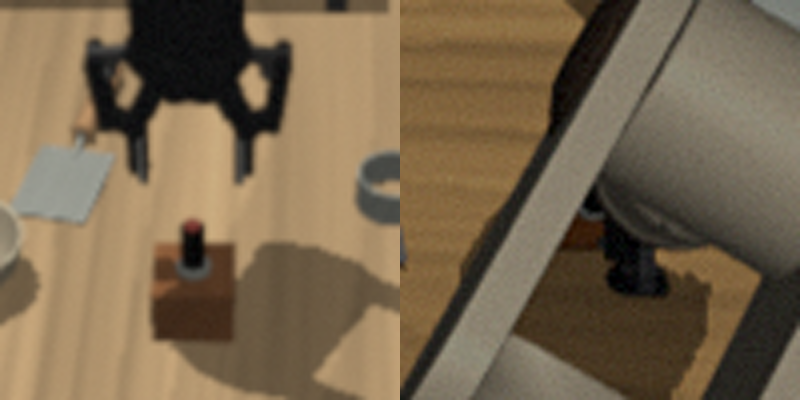

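The side view shows the fingers (140 and 242) straddling the pin (192) symmetrically. Going down to grasp.

carry_out:
  commands:
    - {"delta_pos": [0,0,-25],"rotation": [0,0,0],"claw": 0.7}
    - {"delta_pos": [0,0,-50],"rotation": [0,0,0],"claw": 0.7}
    - {"delta_pos": [0,0,-70],"rotation": [0,0,0],"claw": 0.5}
    - {"delta_pos": [0,0,-76],"rotation": [0,0,0],"claw": 0.35}
    - {"delta_pos": [0,0,-76],"rotation": [0,0,0],"claw": 0.1}
    - {"delta_pos": [0,0,-76],"rotation": [0,0,0],"claw": 0}
    - {"delta_pos": [0,0,-76],"rotation": [0,0,0],"claw": 0}
    - {"delta_pos": [0,0,-76],"rotation": [0,0,0],"claw": 0}
  newtons: 40

```text
time_s: 2.42
position: [0.5373, -0.2126, 0.0559]
eef_rot: [0.706, 0.708, 0.001, 0.0]
ft_force: [-1.1, 0.2, -1.3]
gripper_width: 0.192
```

```bash
python3 look.py pics/c.png 260 120 347 200
```

```text
2.5167 [ 0.5371 -0.2124  0.0555] [7.060e-01 7.082e-01 5.000e-04 1.000e-04] [ 0.22 -0.56  7.27] 0.1959251928132046
```

View pics/c.png

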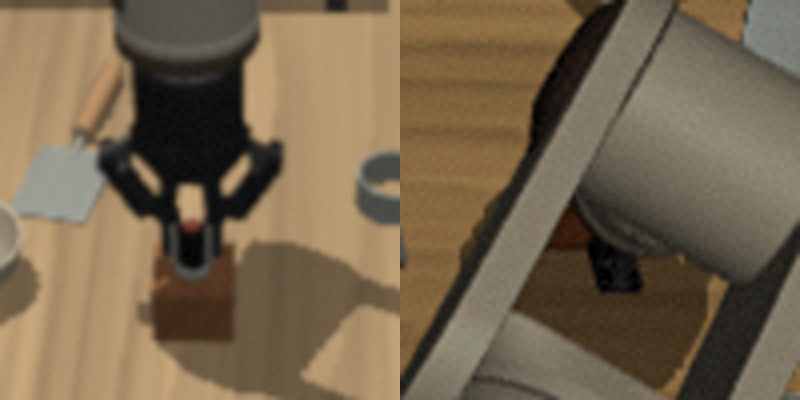

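The side view at (192,245) shows the jaws closed on the grip, at an opening of about 17 mm. Lifting straight up.

carry_out:
  commands:
    - {"delta_pos": [0,0,8],"rotation": [0,0,0],"claw": 0}
    - {"delta_pos": [0,0,25],"rotation": [0,0,0],"claw": 0}
    - {"delta_pos": [0,0,45],"rotation": [0,0,0],"claw": 0}
    - {"delta_pos": [0,0,65],"rotation": [0,0,0],"claw": 0}
    - {"delta_pos": [0,0,80],"rotation": [0,0,0],"claw": 0}
    - {"delta_pos": [0,0,80],"rotation": [0,0,0],"claw": 0}
    - {"delta_pos": [0,0,80],"rotation": [0,0,0],"claw": 0}
  newtons: 70

```text
time_s: 3.1
position: [0.5375, -0.2125, 0.1366]
eef_rot: [0.706, 0.708, 0.001, 0.001]
ft_force: [0.4, 0.5, -1.5]
gripper_width: 0.19
```

```bash
python3 look.py pics/d.png 260 100 347 200
```

```text
3.2 [ 0.5368 -0.2122  0.1349] [ 7.060e-01  7.083e-01  4.000e-04 -3.000e-04] [ 0.2  -0.49 -0.65] 0.182533613256521
```

View pics/d.png

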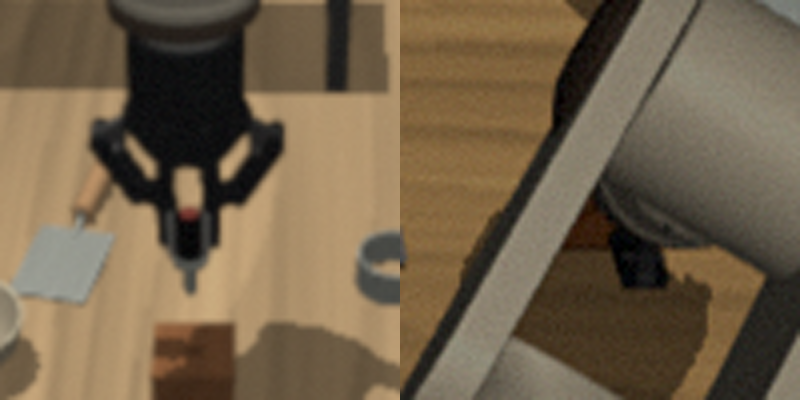

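The side view shows the pin upright in the jaws, tip at about (190,290) and clear of the block. Carrying it over to the wheel hole.

carry_out:
  commands:
    - {"delta_pos": [-2,20,0],"rotation": [0,0,0],"claw": 0}
    - {"delta_pos": [-5,50,0],"rotation": [0,0,0],"claw": 0}
    - {"delta_pos": [-8,82,0],"rotation": [0,0,0],"claw": 0}
    - {"delta_pos": [-11,114,0],"rotation": [0,0,0],"claw": 0}
    - {"delta_pos": [-14,146,0],"rotation": [0,0,0],"claw": 0}
    - {"delta_pos": [-17,178,0],"rotation": [0,0,0],"claw": 0}
    - {"delta_pos": [-20,208,-5],"rotation": [0,0,0],"claw": 0}
    - {"delta_pos": [-22,232.5,-15],"rotation": [0,0,0],"claw": 0}

```text
time_s: 3.87
position: [0.5144, 0.0223, 0.1198]
eef_rot: [0.706, 0.708, 0.001, -0.0]
ft_force: [0.8, 0.0, -1.5]
gripper_width: 0.19
```

carry_out:
  commands:
    - {"delta_pos": [0,0,-20],"rotation": [0,0,0],"claw": 0}
    - {"delta_pos": [0,0,-30],"rotation": [0,0,0],"claw": 0}
    - {"delta_pos": [0,0,-30],"rotation": [0,0,0],"claw": 0}
    - {"delta_pos": [0,0,-30],"rotation": [0,0,0],"claw": 0}

```text
time_s: 4.2
position: [0.5141, 0.0217, 0.0893]
eef_rot: [0.706, 0.708, -0.0, -0.001]
ft_force: [0.1, 0.5, -0.2]
gripper_width: 0.186
```

```bash
python3 look.py pics/e.png 260 185 257 207 80
```

```text
4.3 [0.5148 0.0215 0.0905] [7.062e-01 7.081e-01 7.000e-04 0.000e+00] [ 0.62  0.24 -0.56] 0.18645209614845476
```

View pics/e.png

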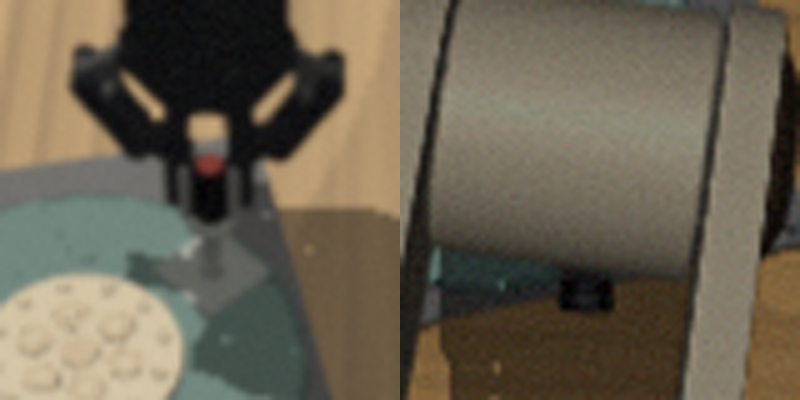

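```bash
python3 - <<'E'
from m import *
s=cam('side');print(observe()['position'])
for X in([.5148,.0210,.052],[.5148,.021,.08],[.5148,.0205,.038]): print(proj(s,X).round(1))
crop(s,240,170,45,45,13,'pics/f.png')
print(blob(s,252,160,268,185,redc)[:2], plane(s,blob(s,252,160,268,185,redc)[0],.121))
E
```

```text
[0.51490235 0.02156458 0.09061201]
[261.2 195.5]
[261.1 188.1]
[261.3 198.9]
(array([261.3575    , 176.56642857]), np.float64(5.46875)) [0.51356226 0.02008164 0.121     ]
```

View pics/f.png

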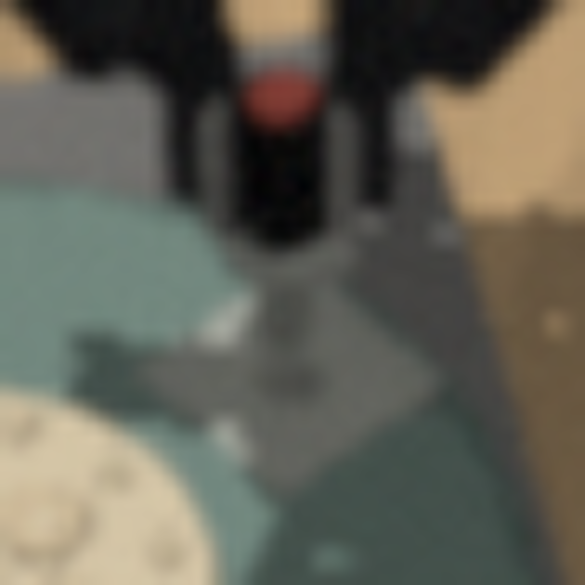

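The side view shows the shank at about (285,320) directly above the hole at (292,375), within 1 mm. The cap's plane fix agrees with the hole's. Lowering in checked steps.

carry_out:
  commands:
    - {"delta_pos": [-0.5,-0.5,-10],"rotation": [0,0,0],"claw": 0}
    - {"delta_pos": [-0.5,-0.5,-14],"rotation": [0,0,0],"claw": 0}
    - {"delta_pos": [-0.5,-0.5,-18],"rotation": [0,0,0],"claw": 0}
    - {"delta_pos": [-0.5,-0.5,-18],"rotation": [0,0,0],"claw": 0}

```text
time_s: 4.68
position: [0.514, 0.0206, 0.0716]
eef_rot: [0.706, 0.708, 0.0, -0.0]
ft_force: [0.6, -3.5, -1.7]
gripper_width: 0.187
```

carry_out:
  commands:
    - {"delta_pos": [0,0,-2],"rotation": [0,0,0],"claw": 0}
    - {"delta_pos": [0,0,-4],"rotation": [0,0,0],"claw": 0}

```text
time_s: 4.85
position: [0.5142, 0.0203, 0.0676]
eef_rot: [0.706, 0.708, 0.0, 0.0]
ft_force: [-0.7, -5.1, 3.3]
gripper_width: 0.192
```

carry_out:
  commands:
    - {"delta_pos": [0,-1,-1],"rotation": [0,0,0],"claw": 0}
    - {"delta_pos": [0,-1,-3],"rotation": [0,0,0],"claw": 0}
    - {"delta_pos": [0,-1,-3],"rotation": [0,0,0],"claw": 0}

```text
time_s: 5.1
position: [0.5139, 0.0196, 0.0642]
eef_rot: [0.706, 0.708, 0.0, -0.0]
ft_force: [0.0, 0.1, -0.5]
gripper_width: 0.19
```

```bash
python3 look.py pics/g.png 260 185 257 207 80
```

```text
5.2 [0.5141 0.0195 0.0645] [7.062e-01 7.080e-01 2.000e-04 0.000e+00] [-0.15 -0.31  0.25] 0.18859803872518846
```

View pics/g.png

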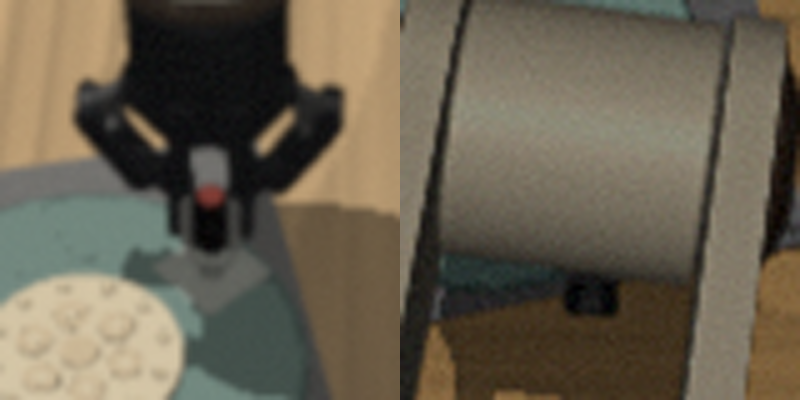

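The pin is in the wheel hole and free of load, with TCP at (0.5141, 0.0195, 0.0645). Working out the arc.

```bash
cat > arc.py <<'E'
import numpy as np,sys
C=np.array([.5761,.0819]);
def pt(a): return C+.088*np.array([np.cos(np.radians(a)),np.sin(np.radians(a))])
def rows(p0,a0,a1,n):
    for a in np.linspace(a0,a1,n+1)[1:]: print(round(a,1),((pt(a)-p0)*1000).round(1))
if __name__=="__main__":
    from station import observe
    rows(pt(float(sys.argv[1])),*map(float,sys.argv[1:3]),int(sys.argv[3]))
E
python3 arc.py -134.8 -110.8 8; python3 arc.py -110.8 -86.8 8;  python3 arc.py -86.8 -64.8 8
```

```text
-131.8 [ 3.4 -3.2]
-128.8 [ 6.9 -6.1]
-125.8 [10.5 -8.9]
-122.8 [ 14.3 -11.5]
-119.8 [ 18.3 -13.9]
-116.8 [ 22.3 -16.1]
-113.8 [ 26.5 -18.1]
-110.8 [ 30.8 -19.8]
-107.8 [ 4.3 -1.5]
-104.8 [ 8.8 -2.8]
-101.8 [13.3 -3.9]
-98.8 [17.8 -4.7]
-95.8 [22.4 -5.3]
-92.8 [27.  -5.6]
-89.8 [31.6 -5.7]
-86.8 [36.2 -5.6]
-84.0 [4.2 0.3]
-81.3 [8.4 0.9]
-78.6 [12.6  1.6]
-75.8 [16.7  2.6]
-73.0 [20.7  3.7]
-70.3 [24.8  5. ]
-67.6 [28.7  6.5]
-64.8 [32.6  8.2]
```

carry_out:
  commands:
    - {"delta_pos": [1.5,-1.5,0],"rotation": [0,0,0],"claw": 0}
    - {"delta_pos": [3.4,-3.2,0],"rotation": [0,0,0],"claw": 0}
    - {"delta_pos": [6.9,-6.1,0],"rotation": [0,0,0],"claw": 0}
    - {"delta_pos": [10.5,-8.9,0],"rotation": [0,0,0],"claw": 0}
    - {"delta_pos": [14.3,-11.5,0],"rotation": [0,0,0],"claw": 0}
    - {"delta_pos": [18.3,-13.9,0],"rotation": [0,0,0],"claw": 0}

```text
time_s: 5.7
position: [0.5325, 0.0053, 0.0644]
eef_rot: [0.706, 0.708, -0.0, -0.0]
ft_force: [-5.1, 1.0, -0.4]
gripper_width: 0.187
```

```bash
python3 look.py pics/h.png 250 190 257 207 120
```

```text
5.8 [0.5331 0.0051 0.0644] [7.064e-01 7.078e-01 2.000e-04 3.000e-04] [-0.33 -0.27 -2.1 ] 0.1898918435647658
```

View pics/h.png

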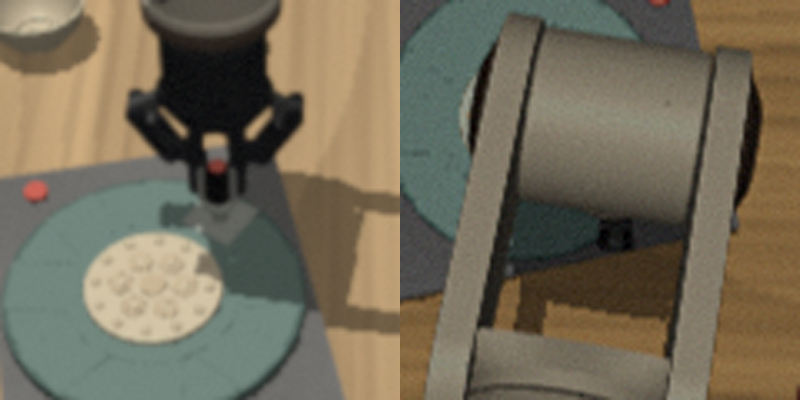

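The plate (225,220 in the left half) has turned with the pin, and the drag is low. Continuing.

```bash
python3 arc.py -119.3 -91.3 8; python3 arc.py -91.3 -65.3 8
```

```text
-115.8 [ 4.8 -2.5]
-112.3 [ 9.7 -4.7]
-108.8 [14.7 -6.6]
-105.3 [19.8 -8.1]
-101.8 [25.1 -9.4]
-98.3 [ 30.4 -10.3]
-94.8 [ 35.7 -10.9]
-91.3 [ 41.1 -11.2]
-88.0 [5. 0.]
-84.8 [10.   0.3]
-81.6 [14.9  0.9]
-78.3 [19.8  1.8]
-75.0 [24.7  3. ]
-71.8 [29.5  4.4]
-68.6 [34.2  6.1]
-65.3 [38.8  8. ]
```

carry_out:
  commands:
    - {"delta_pos": [4.8,-2.5,0],"rotation": [0,0,0],"claw": 0}
    - {"delta_pos": [9.7,-4.7,0],"rotation": [0,0,0],"claw": 0}
    - {"delta_pos": [14.7,-6.6,0],"rotation": [0,0,0],"claw": 0}
    - {"delta_pos": [19.8,-8.1,0],"rotation": [0,0,0],"claw": 0}
    - {"delta_pos": [25.1,-9.4,0],"rotation": [0,0,0],"claw": 0}
    - {"delta_pos": [30.4,-10.3,0],"rotation": [0,0,0],"claw": 0}
    - {"delta_pos": [35.7,-10.9,0],"rotation": [0,0,0],"claw": 0}
    - {"delta_pos": [41.1,-11.2,0],"rotation": [0,0,0],"claw": 0}

```text
time_s: 6.47
position: [0.5747, -0.0064, 0.0644]
eef_rot: [0.706, 0.708, 0.0, 0.0]
ft_force: [-5.3, -1.2, -0.5]
gripper_width: 0.183
```

carry_out:
  commands:
    - {"delta_pos": [5,0,0],"rotation": [0,0,0],"claw": 0}
    - {"delta_pos": [10,0.3,0],"rotation": [0,0,0],"claw": 0}
    - {"delta_pos": [14.9,0.9,0],"rotation": [0,0,0],"claw": 0}
    - {"delta_pos": [19.8,1.8,0],"rotation": [0,0,0],"claw": 0}
    - {"delta_pos": [24.7,3,0],"rotation": [0,0,0],"claw": 0}
    - {"delta_pos": [29.5,4.4,0],"rotation": [0,0,0],"claw": 0}
    - {"delta_pos": [34.2,6.1,0],"rotation": [0,0,0],"claw": 0}

```text
time_s: 7.05
position: [0.6094, -0.0002, 0.0644]
eef_rot: [0.706, 0.708, 0.0, 0.0]
ft_force: [-4.6, -2.0, -0.8]
gripper_width: 0.187
```

```bash
python3 look.py pics/i.png 230 190 257 180 120
```

```text
7.15 [ 0.6099 -0.      0.0645] [7.063e-01 7.079e-01 5.000e-04 8.000e-04] [ 1.24 -1.67 -1.06] 0.18735855323119158
```

View pics/i.png

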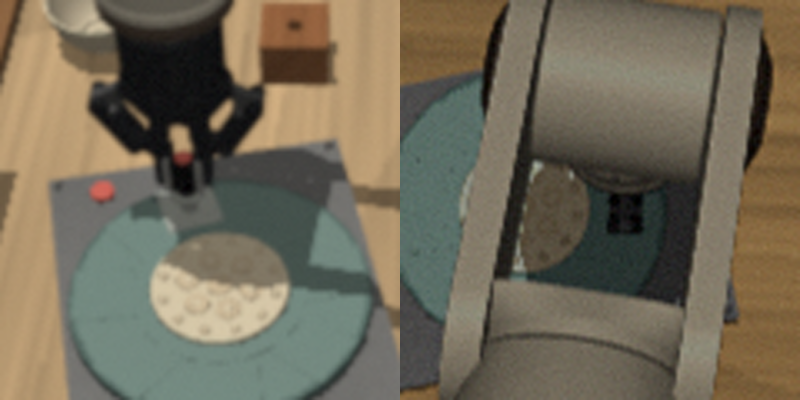

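The pin is at about -67.6° and the coral button at about -44.5°. Now lowering the tip gently onto the base to find the contact height.

carry_out:
  commands:
    - {"delta_pos": [0,0,-1],"rotation": [0,0,0],"claw": 0}
    - {"delta_pos": [0,0,-2],"rotation": [0,0,0],"claw": 0}
    - {"delta_pos": [0,0,-2],"rotation": [0,0,0],"claw": 0}

```text
time_s: 7.4
position: [0.6104, -0.0001, 0.0634]
eef_rot: [0.706, 0.708, 0.001, 0.001]
ft_force: [-2.8, -1.7, 6.6]
gripper_width: 0.191
```

```bash
python3 - <<'E'
from station import observe
o=observe();print(o['position'],o['ft_force'])
E
python3 arc.py -67.6 -51.6 8
```

```text
[ 6.10364414e-01 -1.34143050e-04  6.33967121e-02] [-2.84919813 -1.71638354  6.59828426]
-65.6 [2.8 1.2]
-63.6 [5.6 2.5]
-61.6 [8.3 4. ]
-59.6 [11.   5.5]
-57.6 [13.6  7.1]
-55.6 [16.2  8.8]
-53.6 [18.7 10.5]
-51.6 [21.1 12.4]
```

Contact is at TCP z ≈ 0.0634 with 6.6 N, as predicted (tip at 25 mm). Now feeling along the near side in small steps under a light press.

```bash
cat > nx.py <<'E'
import sys; from arc import *
from station import observe
o=observe(); p=o['position']; z=float(sys.argv[1])
r=p[:2]-C; print('now ang %.1f r %.1f z %.2f f %s'%(np.degrees(np.arctan2(r[1],r[0])),1e3*np.hypot(*r),p[2]*1e3,o['ft_force'].round(1)))
for a in map(float,sys.argv[2:]): print(a,((pt(a)-p[:2])*1e3).round(1),round(z-p[2]*1e3,1))
E
python3 nx.py 62 -66 -64.5 -63
```

```text
now ang -67.3 r 88.9 z 63.40 f [-2.8 -1.7  6.6]
-66.0 [1.5 1.6] -1.4
-64.5 [3.6 2.6] -1.4
-63.0 [5.7 3.6] -1.4
```

carry_out:
  commands:
    - {"delta_pos": [1.6,1.2,-1.4],"rotation": [0,0,0],"claw": 0}
    - {"delta_pos": [3.7,2.2,-1.4],"rotation": [0,0,0],"claw": 0}
    - {"delta_pos": [5.8,3.2,-1.4],"rotation": [0,0,0],"claw": 0}

```text
time_s: 7.65
position: [0.6153, 0.0024, 0.0632]
eef_rot: [0.706, 0.708, 0.0, 0.001]
ft_force: [-18.9, -7.6, 20.4]
gripper_width: 0.191
```

```bash
python3 nx.py 62 -61.5 -60 -58.5
```

```text
now ang -63.7 r 88.6 z 63.18 f [-18.9  -7.6  20.4]
-61.5 [2.8 2.2] -1.2
-60.0 [4.8 3.3] -1.2
-58.5 [6.8 4.5] -1.2
```

carry_out:
  commands:
    - {"delta_pos": [0.8,0.5,-0.4],"rotation": [0,0,0],"claw": 0}
    - {"delta_pos": [2.8,2,-0.4],"rotation": [0,0,0],"claw": 0}
    - {"delta_pos": [4.8,3.1,-0.4],"rotation": [0,0,0],"claw": 0}

```text
time_s: 7.9
position: [0.6197, 0.0049, 0.0635]
eef_rot: [0.706, 0.708, -0.0, 0.002]
ft_force: [-8.9, -6.2, 9.2]
gripper_width: 0.186
```

```bash
python3 nx.py 62.8 -59 -57.5 -56 -54.5
```

```text
now ang -60.5 r 88.5 z 63.45 f [-8.9 -6.2  9.2]
-59.0 [1.7 1.5] -0.7
-57.5 [3.7 2.8] -0.7
-56.0 [5.6 4. ] -0.7
-54.5 [7.5 5.3] -0.7
```

carry_out:
  commands:
    - {"delta_pos": [1.8,1.2,-0.7],"rotation": [0,0,0],"claw": 0}
    - {"delta_pos": [3.8,2.5,-0.7],"rotation": [0,0,0],"claw": 0}

```text
time_s: 8.07
position: [0.6229, 0.0068, 0.0634]
eef_rot: [0.706, 0.708, -0.001, 0.002]
ft_force: [-9.2, -6.3, 7.9]
gripper_width: 0.195
```

```bash
python3 nx.py 62.8 -57 -56 -55.5 -54
```

```text
now ang -58.0 r 88.5 z 63.36 f [-9.2 -6.3  7.9]
-57.0 [1.1 1.3] -0.6
-56.0 [2.4 2.1] -0.6
-55.5 [3.  2.5] -0.6
-54.0 [4.9 3.9] -0.6
```

carry_out:
  commands:
    - {"delta_pos": [1.4,1,-0.7],"rotation": [0,0,0],"claw": 0}
    - {"delta_pos": [3.1,2.2,-0.7],"rotation": [0,0,0],"claw": 0}

```text
time_s: 8.23
position: [0.6256, 0.0085, 0.0632]
eef_rot: [0.706, 0.708, -0.002, 0.002]
ft_force: [-5.6, -4.6, 6.5]
gripper_width: 0.186
```

```bash
python3 nx.py 62.8 -55 -54 -53 -52
```

```text
now ang -56.0 r 88.6 z 63.25 f [-5.6 -4.6  6.5]
-55.0 [0.9 1.4] -0.4
-54.0 [2.2 2.2] -0.4
-53.0 [3.4 3.2] -0.4
-52.0 [4.6 4.1] -0.4
```

carry_out:
  commands:
    - {"delta_pos": [1.3,1.1,-0.7],"rotation": [0,0,0],"claw": 0}
    - {"delta_pos": [2.8,2.2,-0.7],"rotation": [0,0,0],"claw": 0}

```text
time_s: 8.4
position: [0.6285, 0.0104, 0.0629]
eef_rot: [0.707, 0.708, -0.002, 0.002]
ft_force: [-2.1, -4.4, 2.6]
gripper_width: 0.187
```

```bash
python3 nx.py 62.8 -53 -52 -51 -50
```

```text
now ang -53.8 r 88.6 z 62.88 f [-2.1 -4.4  2.6]
-53.0 [0.6 1.2] -0.1
-52.0 [1.8 2.2] -0.1
-51.0 [3.  3.1] -0.1
-50.0 [4.2 4.1] -0.1
```

carry_out:
  commands:
    - {"delta_pos": [0.3,0.3,-0.8],"rotation": [0,0,0],"claw": 0}
    - {"delta_pos": [0.3,0.3,-0.8],"rotation": [0,0,0],"claw": 0}

```text
time_s: 8.57
position: [0.6289, 0.0106, 0.0622]
eef_rot: [0.707, 0.708, -0.001, 0.003]
ft_force: [-0.7, -2.7, 1.4]
gripper_width: 0.192
```

```bash
python3 nx.py 62.8 -53 -52 -51 -50
```

```text
now ang -53.5 r 88.7 z 62.22 f [-0.7 -2.7  1.4]
-53.0 [0.2 1. ] 0.6
-52.0 [1.4 2. ] 0.6
-51.0 [2.6 2.9] 0.6
-50.0 [3.8 3.9] 0.6
```

It's sinking with almost no resistance, so this may be the latch. Probing further down.

carry_out:
  commands:
    - {"delta_pos": [0.2,0.3,-1],"rotation": [0,0,0],"claw": 0}
    - {"delta_pos": [0.2,0.3,-2],"rotation": [0,0,0],"claw": 0}
    - {"delta_pos": [0.2,0.3,-2],"rotation": [0,0,0],"claw": 0}

```text
time_s: 8.82
position: [0.6291, 0.0109, 0.06]
eef_rot: [0.707, 0.708, -0.001, 0.003]
ft_force: [-0.3, -3.1, 0.8]
gripper_width: 0.189
```

```bash
python3 nx.py 62.8 -53 -52 -51 -50
```

```text
now ang -53.3 r 88.6 z 60.02 f [-0.3 -3.1  0.8]
-53.0 [-0.   0.8] 2.8
-52.0 [1.2 1.7] 2.8
-51.0 [2.4 2.7] 2.8
-50.0 [3.6 3.6] 2.8
```

The tip is in the latch at about -53.4°, 0.155 rad short of the button and so within the stated band. Continuing gently down.

carry_out:
  commands:
    - {"delta_pos": [0,0,-2],"rotation": [0,0,0],"claw": 0}
    - {"delta_pos": [0,0,-4],"rotation": [0,0,0],"claw": 0}
    - {"delta_pos": [0,0,-4],"rotation": [0,0,0],"claw": 0}

```text
time_s: 9.07
position: [0.629, 0.0108, 0.0555]
eef_rot: [0.707, 0.708, -0.002, 0.003]
ft_force: [-1.0, -3.6, -1.6]
gripper_width: 0.191
```

carry_out:
  commands:
    - {"delta_pos": [0,-0.3,-2],"rotation": [0,0,0],"claw": 0}
    - {"delta_pos": [0,-0.3,-4],"rotation": [0,0,0],"claw": 0}
    - {"delta_pos": [0,-0.3,-5],"rotation": [0,0,0],"claw": 0}
    - {"delta_pos": [0,-0.3,-5],"rotation": [0,0,0],"claw": 0}

```text
time_s: 9.4
position: [0.6288, 0.0106, 0.05]
eef_rot: [0.707, 0.708, -0.002, 0.002]
ft_force: [0.2, -2.6, -2.4]
gripper_width: 0.19
```

carry_out:
  commands:
    - {"delta_pos": [0,-0.2,-1],"rotation": [0,0,0],"claw": 0}
    - {"delta_pos": [0,-0.2,-2.2],"rotation": [0,0,0],"claw": 0}
    - {"delta_pos": [0,-0.2,-2.2],"rotation": [0,0,0],"claw": 0}

```text
time_s: 9.65
position: [0.6291, 0.0106, 0.0486]
eef_rot: [0.707, 0.708, -0.001, 0.003]
ft_force: [-3.1, -0.3, 7.7]
gripper_width: 0.188
```

```bash
python3 look.py pics/j.png 220 190 257 180 80
```

```text
9.75 [0.6291 0.0106 0.0485] [ 0.7065  0.7077 -0.0013  0.0026] [-2.53 -0.64  8.55] 0.1871029504842645
```

View pics/j.png

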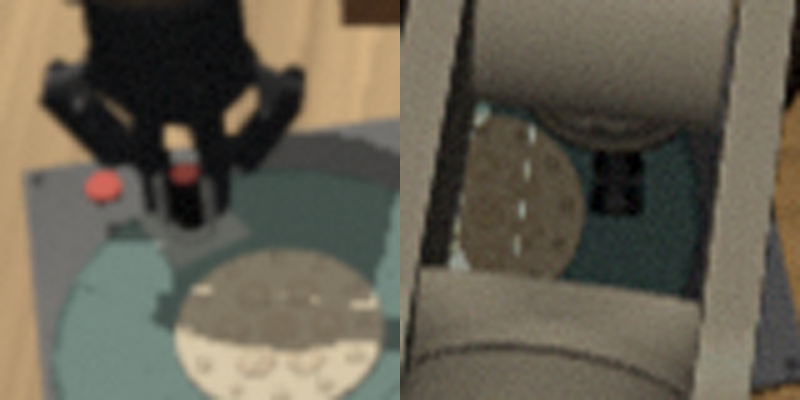

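Contact came at 48.5 mm with 8 N, which is the expected flange-down height. Releasing slightly.

carry_out:
  commands:
    - {"delta_pos": [0,0,0.2],"rotation": [0,0,0],"claw": 0}
    - {"delta_pos": [0,0,0.2],"rotation": [0,0,0],"claw": 0.3}
    - {"delta_pos": [0,0,0.2],"rotation": [0,0,0],"claw": 0.45}
    - {"delta_pos": [0,0,0.2],"rotation": [0,0,0],"claw": 0.45}
    - {"delta_pos": [0,0,0.2],"rotation": [0,0,0],"claw": 0.45}

```text
time_s: 10.17
position: [0.6291, 0.0107, 0.0486]
eef_rot: [0.707, 0.708, -0.001, 0.002]
ft_force: [-0.4, 0.1, -0.5]
gripper_width: 0.451
```

```bash
python3 look.py pics/k.png 220 180 257 180 80
```

```text
10.2667 [0.6291 0.0106 0.0487] [ 0.7065  0.7077 -0.0013  0.0025] [ 0.7   0.65 -0.47] 0.4476121580119159
```

View pics/k.png

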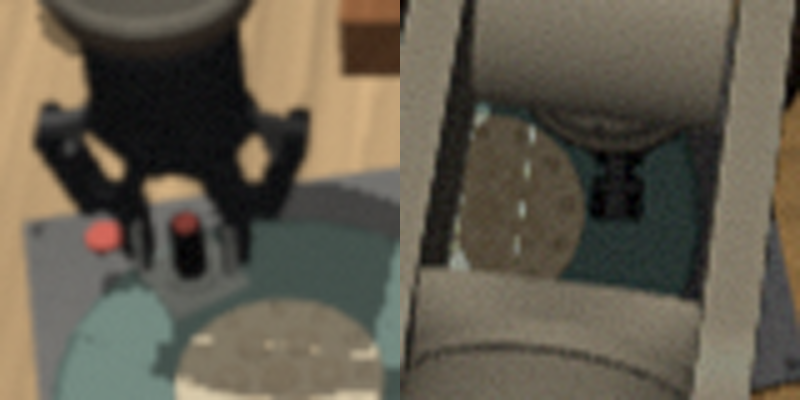

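The jaws stand clear on both sides (140 and 235, pin at 187). Retreating straight up, then clear of the view.

carry_out:
  commands:
    - {"delta_pos": [0,0,8],"rotation": [0,0,0],"claw": 0.5}
    - {"delta_pos": [0,0,25],"rotation": [0,0,0],"claw": 0.5}
    - {"delta_pos": [0,0,50],"rotation": [0,0,0],"claw": 0.5}
    - {"delta_pos": [0,0,80],"rotation": [0,0,0],"claw": 0.5}
    - {"delta_pos": [0,0,110],"rotation": [0,0,0],"claw": 0.5}
    - {"delta_pos": [-20,-20,130],"rotation": [0,0,0],"claw": 0.5}
    - {"delta_pos": [-50,-50,140],"rotation": [0,0,0],"claw": 0.5}
    - {"delta_pos": [-80,-80,140],"rotation": [0,0,0],"claw": 0.5}

```text
time_s: 10.93
position: [0.5509, -0.0679, 0.1916]
eef_rot: [0.706, 0.708, -0.0, 0.004]
ft_force: [0.6, -0.7, 0.2]
gripper_width: 0.497
```

carry_out:
  commands:
    - {"delta_pos": [-25,-30,0],"rotation": [0,0,0],"claw": 0.5}
    - {"delta_pos": [-50,-60,0],"rotation": [0,0,0],"claw": 0.5}
    - {"delta_pos": [-75,-90,0],"rotation": [0,0,0],"claw": 0.5}
    - {"delta_pos": [-95,-120,0],"rotation": [0,0,0],"claw": 0.5}
    - {"delta_pos": [-110,-150,0],"rotation": [0,0,0],"claw": 0.5}
    - {"delta_pos": [-125,-180,0],"rotation": [0,0,0],"claw": 0.5}
    - {"delta_pos": [-140,-205,0],"rotation": [0,0,0],"claw": 0.5}
    - {"delta_pos": [-140,-205,0],"rotation": [0,0,0],"claw": 0.5}

```text
time_s: 11.6
position: [0.4088, -0.2764, 0.1922]
eef_rot: [0.707, 0.707, -0.001, 0.005]
ft_force: [0.7, -0.1, -0.9]
gripper_width: 0.499
```

```bash
python3 - <<'E'
from look import *
s,t=look('pics/l.png',220,190,257,180,100)
cv2.imwrite('pics/l_s.png',s['color']);cv2.imwrite('pics/l_t.png',t['color'])
try:
    a=blob(s,212,170,240,200,redc);b=blob(t,252,148,270,180,redc)
    print(a[:2],b[:2],tri(s,a[0],t,b[0]))
except Exception as e: print(e)
E
```

```text
11.7 [ 0.4105 -0.2736  0.1921] [ 7.067e-01  7.075e-01 -2.000e-04  4.400e-03] [-0.29 -0.15 -1.24] 0.5019826611286208
(array([216.54980843, 183.80806992]), np.float64(16.3125)) (array([260.83635159, 160.8694788 ]), np.float64(13.265625)) (array([0.62884452, 0.0118459 , 0.08160491]), np.float64(0.0019114970139936104))
```

View pics/l.png

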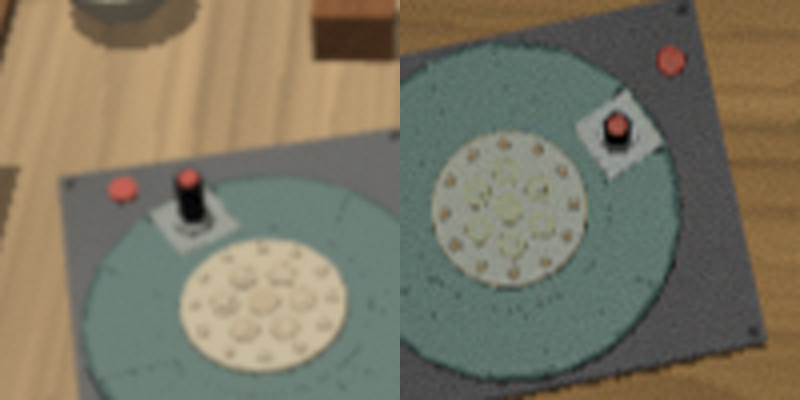

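View pics/l_t.png

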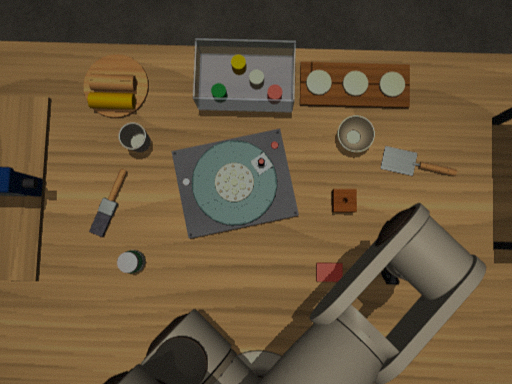

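The pin stands upright in the plate (top view (617,125) in the crop). Its cap triangulates to z = 81.6 mm. The same method read 2.4 mm high at the start, so that is about 79 mm, which is fully home. Everything else is where it was.

```bash
python3 -c "
from station import job_done
print(job_done())"
```

```text
the job is handed in; nothing more can be done
None
```

The index pin is fully home in the coral button's latch, upright with its flange down on the wheel, and released. I lifted it from the rest, put it through the wheel hole and turned the wheel about 81° counterclockwise, the shorter way. I then felt along the base under a light press. The press was about 7–9 N for most of the search, but one step reached about 20 N vertical and 20 N sideways before I eased off.

**Latch:** it was on the first side I tried, about 0.155 rad before the button, so I didn't need to feel the other side. That is within the stated 0.09 to 0.26 rad.

**Last checks:**
- **Fully home:** the flange met the wheel at TCP z 48.5 mm against 48.4 mm expected. The cap triangulated to 81.6 mm, or about 79 mm after removing the 2.4 mm the same method read high at the start; 79 mm is fully home.
- **Upright and clear:** both views show the pin upright, the gripper away from everything, and the bystanders where they were.
- **Time:** about 11.7 s of the 72 s allowed.

**Disagreements:** the two cameras differ by about 2–3 mm in position, which is roughly their stated calibration error. One move call was refused for a missing claw value, and nothing moved.

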